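Unlock the stone safe by feel

TASK

Open the small green stone safe: take its key out of the wooden stand, put it down the lock in the safe's top and, pressing only lightly, turn it gently back and forth until its square tip drops into the hidden socket and the key is fully home. Then turn it clockwise until the drawer springs fully open, never forcing it, and leave the key standing in the lock. Leave the other things on the bench where they are.

Things in the scene. Friction and masses are not known exactly. Their poses are not given: they have to be found in the camera images.
- key_bow (a point): Centre of the key's flat steel bow (handle), 65 mm above the tip. The key starts upright; z runs up it from tip to bow. The bow is 34 mm wide along x, 14 mm thick along y (grip across y from above), 38 mm high; below it a round shank, 14 mm diameter, 36 mm long, then a square tip 9.8 mm wide, 10 mm long. 70 g.
- key_tip (a point): Centre of the flat lower end of the key's square tip, on the key's axis; axes as key_bow, the square's sides parallel to x and y.
- key_stand: Hardwood bur stand, 70 x 48 x 50 mm, fixed; origin at the centre of its underside, z up. The key stands upright in its middle hole, 28 mm deep (lift it 35 mm straight up to clear). Steel burs up to 12 mm high stand at the two ends of its top.
- stone_safe: Dark green steel stone safe, 150 x 150 x 70 mm, fixed; origin at the centre of its underside, z up; the drawer front is its -x side. In the middle of its top is the lock, a brass bell-mouthed ring.
- lock_mouth (a point): Centre of the lock's opening at the top of the brass ring, 74 mm above the bench; axes as stone_safe. The mouth is 24 mm wide and narrows within 4 mm to a 15 mm bore that runs straight down (0.5 mm play round the 14 mm shank).
- lock_face (a point): Point on the bore's axis, 22 mm below the mouth, where the black face of the spindle lies. In the face is a square socket 10.8 mm wide, 11 mm deep; its angle about the bore differs each time, unmeasured and out of sight; the key fits every 90 degrees, give or take 6. The face is sprung: a misfitting tip pushes it down up to 4 mm with 1.6 to 4.8 N, then it is solid and must not be forced.
- lock_home (a point): Point on the bore's axis, 32 mm below the mouth, where the tip is when the key is fully home. When the tip lines up, the sprung face jumps up round it and the push vanishes; then it goes down to here. Clockwise from above (about 0.03 N m), 0.3 to 1.5 rad frees the drawer; a solid stop comes 0.25 rad later, another 0.3 rad or more the wrong way. Forcing with 25 N or more counts as damage.
- drawer (a joint): Opening of the safe's drawer in m: 0 shut and latched, 0.05 fully open. A spring throws it open toward the safe's -x side as soon as the latch is freed, and it stays open.
- bench_block: Plain steel bench block, 52 x 52 x 48 mm, loose, a bystander to be left where it is; origin at the centre of its underside.
- spirit_lamp: Glass spirit lamp with brass cap, 69 mm wide and 78 mm high, loose, a bystander to be left where it is; origin at the centre of its underside.
- steel_bowl: Pressed steel bowl of stones, 96 mm wide and 32 mm high, loose, a bystander to be left where it is; origin at the centre of its underside.

How it is judged:
By the outcome, as a careful person would: the job done as asked, in the order asked, and still so for the second after the job is handed in, with the robot touching nothing.
It also fails if it takes over 58 s, if anything falls off the work surface, if the arm or the gripper's body presses on something with over 40 N, if the wrist force passes 120 N, or if a joint passes its speed limit or range.

ROBOT

A 6-joint arm with a two-finger parallel gripper is mounted at the origin on a cart in front of the work surface, level with it; the furniture and walls round the work are solid. World frame = base frame: x ahead of the robot, y to its left, z up, the work surface at z = 0. Lengths are in mm, angles in rad, forces in N, time in s.
With the tool pointing down it reaches from about 275 to 1000 mm from the base axis. Payload 8.4 kg.
Tool frame: the origin (TCP) lies midway between the tips of the shut fingers; the grasp point (between the pads) lies 19 mm behind it; z points along the fingers, y is the line along which they close (so a half turn about z gives the same grasp; the last joint's range is limited). The gripper opens to 85 mm and grips with 20 to 120 N. Pads are 22 mm wide; open, the fingers measure 114 mm over their backs; the gripper's body (76 mm by 85 mm) begins 54 mm behind the grasp point. The pads swing forward as they close: fully open they stand 13 mm farther back than shut.
Start: joints at [-1.322, 0.353, 1.633, -0, 1.155, -0.002], TCP at [155.11, -605.449, 231.281] pointing down, gripper open.
Joint ranges: [-2.63, 2.63], [-0.92, 2.1], [0.06, 2.66], [-1.3, 4.44], [0, 2.69], [-3.02, 3.02]. Speed limits (rad/s): [2.22, 2.22, 2.79, 3.14, 3.14, 3.14].

INTERFACE

Orientations are given as [roll, pitch, yaw] about the fixed x, y, z axes, in that order (R = Rz(yaw) Ry(pitch) Rx(roll)).
In Python, from rig import telemetry, optics, r gives the robot as it stands.
- The arm moves only by the tool play_rows, never from a script. Its arguments are lists of equal length, an entry for each row: "dp": the shift along the tool's x, y, z in units of 40 mm (1.0 is 40 mm), a list of three; "rot": the turn, a rotation vector about the tool's x, y, z in units of 6 degrees (1.0 is 6 degrees), a list of three. In form: {"dp": [[tx, ty, tz], ...], "rot": [[ax, ay, az], ...]}. A call has 1 to 5 rows; each row is the pose to reach, as a shift and turn from the pose commanded when the call began, along the tool's axes at that moment; what a row does not reach only later rows make up. A row lasts 1/12 s, in which the tool goes at most 41.7 mm and 7.16 degrees, less where a joint would pass 70% of its speed; a pose out of reach is approached as far as the arm can. A call with a gripper value outside its range is refused whole. "fingers" is the opening, from 0 (shut) to 1 (fully open), set as the call begins (left out, the last holds). The fingers move at their own pace and stop on an object; "grip_force" is the grip in N (left out, the last holds). Time passes only in rows, so rows that repeat a pose let the fingers close. It gives the time, the measured TCP pose, the force, the opening and the grip force at its end, in the units of the state.
- telemetry.sense(): the state, without advancing time (a new reading comes with each control period).
- optics.grab_frame(name): name is "scene" or "side" or "wrist"; returns a dict with "color" (480x640x3 uint8, red, green, blue), "mtx" (3x3 intrinsics, pixels), "R" (3x3) and "t" (3): a world point X has camera coordinates R X + t; the wrist camera has in their place "mount" (4x4, takes a point from camera to tool coordinates, whose origin is the TCP and whose axes are the flange's). Camera axes: x right, y down, z forward; pixel columns grow to the right and rows downward; lengths in mm; the calibration is good to about 2 mm. A picture is of the moment at which its call begins: read the wrist's pose just before it. There is no depth.
- r.sign_off(): hands the job in; it is judged then, once.
The state is a dict: "clock": time; "qpos": joint angles; "qvel": joint speeds; "joint_efforts": joint torques, N m; "eef_pos": TCP position; "tcp_rot": TCP orientation; "contact_force": force on the tool from outside, world axes, zero at the start; "wrist_torque": the same for the moment, N m; "opening": opening from 0.0 (shut) to 1.0 (fully open); "grasp_force": force on a finger pad.
Only numpy, scipy, OpenCV 4.12 (cv2) and the standard library are available. Lean on these libraries where they do the work, as an engineer would, in place of code of your own. Each camera call takes 0.05 s, during which the arm holds its last target. There are 200 camera calls.

## Working session

There is one attempt and no reset: what is moved stays moved. The work goes in short steps, Python scripts to look and compute and a tool call to move; the robot and the scene stay as the last step left them, time stands still between calls to the robot, and variables do not carry over. Pictures are saved under pics/ and viewed, at most 10 in all, crops included, and the job is handed in when it is done.

Besides the shell and the picture viewer there is one more tool, called after ">>>" by a JSON object that holds its "fn" and its "kwargs", one argument or row to a line. play_rows: Moves the arm, as the interface text tells. Its arguments: {"type":"object","properties":{"dp":{"type":"array"},"rot":{"type":"array"},"fingers":{"type":"number"},"grip_force":{"type":"number"}},"required":["dp","rot"]}

```bash
mkdir -p pics; ls; python3 - <<'E'
from rig import telemetry, optics
import cv2, numpy as np
s=telemetry.sense()
for k,v in s.items(): print(k,np.round(v,4))
for n in ["scene","side","wrist"]:
    f=optics.grab_frame(n); cv2.imwrite(f"pics/{n}0.png",f["color"][:,:,::-1]); np.savez(f"pics/{n}0.npz",**f)
    for k in f:
        if k!="color": print(n,k,np.round(f[k],3).tolist())
a=cv2.imread("pics/scene0.png");b=cv2.imread("pics/side0.png")
E
```

```text
pics
clock 0.0
qpos [-1.3224  0.3537  1.6342 -0.      1.1552 -0.0024]
qvel [-0.0003 -0.0002 -0.0017  0.0009 -0.0001  0.0003]
joint_efforts [-1.80000e-03 -6.05257e+01 -3.42076e+01 -0.00000e+00  9.20000e-03
  0.00000e+00]
eef_pos [ 154.9778 -604.9592  230.5386]
tcp_rot [-3.1401  0.      0.2508]
contact_force [-0.1811  0.1467 -0.3947]
wrist_torque [ 0.0314  0.0217 -0.0335]
grasp_force 0.0
opening 1.0004
scene mtx [[451.015, 0.0, 319.764], [0.0, 451.015, 242.896], [0.0, 0.0, 1.0]]
scene R [[-0.677, -0.736, 0.014], [-0.31, 0.268, -0.912], [0.668, -0.622, -0.409]]
scene t [540.364, 162.788, 705.319]
side mtx [[557.387, 0.0, 318.229], [0.0, 557.387, 237.563], [0.0, 0.0, 1.0]]
side R [[-0.867, -0.498, 0.007], [-0.303, 0.515, -0.802], [0.396, -0.697, -0.598]]
side t [588.283, 117.839, 1098.557]
wrist mtx [[342.914, 0.0, 317.33], [0.0, 342.914, 241.334], [0.0, 0.0, 1.0]]
wrist mount [[-0.001, -0.956, -0.293, 76.747], [1.0, -0.001, -0.001, 0.188], [0.0, -0.293, 0.956, -141.771], [0.0, 0.0, 0.0, 1.0]]
```

View pics/scene0.png

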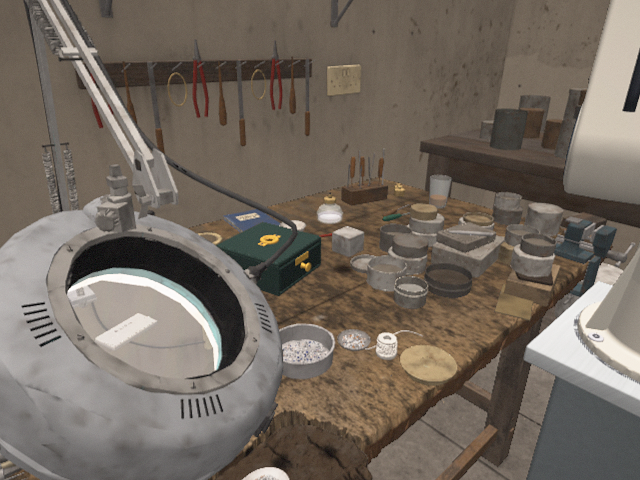

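View pics/side0.png

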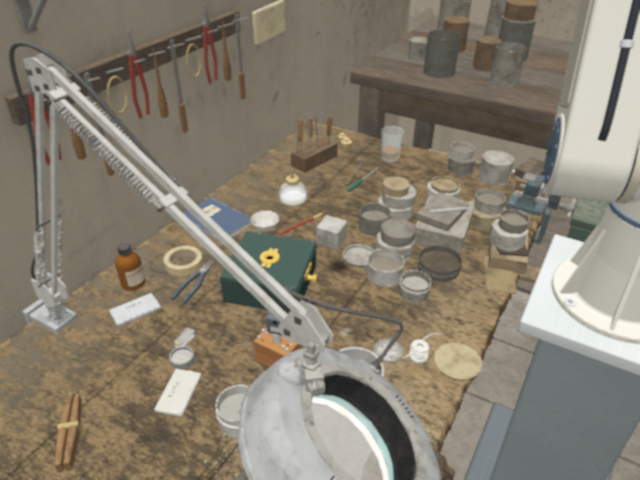

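The scene view shows the safe with its brass lock at (268,240). The side view shows the lock at (269,257) and the wooden stand near (275,347), behind a magnifier lamp whose arm crosses in front.

View pics/wrist0.png

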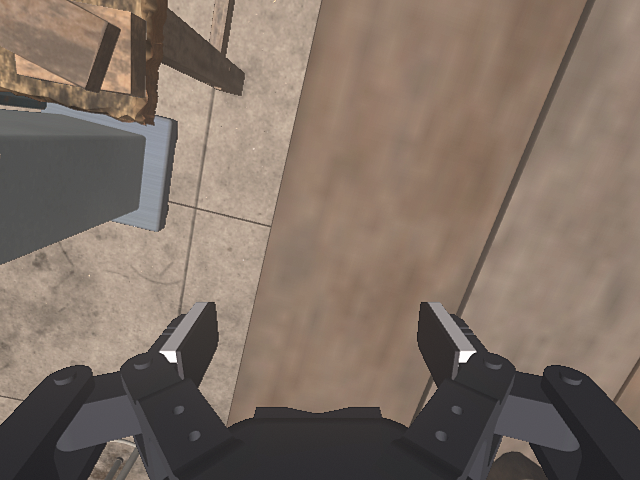

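```bash
cat > h.py <<'E'
import numpy as np, cv2
from scipy.spatial.transform import Rotation as Ro
def load(n): return dict(np.load(n))
def ray(f,px,pose=None):
    d=np.linalg.inv(f["mtx"])@np.array([px[0],px[1],1.])
    if "mount" in f:
        p,e=pose; T=Ro.from_euler("xyz",e).as_matrix(); M=f["mount"]
        o=T@M[:3,3]+p; d=T@M[:3,:3]@d
    else: o=-f["R"].T@f["t"]; d=f["R"].T@d
    return o,d/np.linalg.norm(d)
def plane(f,px,z,pose=None):
    o,d=ray(f,px,pose); return o+d*(z-o[2])/d[2]
def tri(r1,r2):
    (a,u),(b,v)=r1,r2
    s=np.linalg.lstsq(np.c_[u,-v],b-a,rcond=None)[0]
    p,q=a+s[0]*u,b+s[1]*v; return (p+q)/2,np.linalg.norm(p-q)
def shot(name,n):
    from rig import telemetry,optics
    s=telemetry.sense(); f=optics.grab_frame(name)
    cv2.imwrite(f"pics/{n}.png",f["color"][:,:,::-1])
    if name=="wrist": f["p"]=np.array(s["eef_pos"]); f["e"]=np.array(s["tcp_rot"])
    np.savez(f"pics/{n}.npz",**f); return f,s
E
python3 - <<'E'
from h import *
a,b=load("pics/scene0.npz"),load("pics/side0.npz")
print(ray(a,(0,0))[0],ray(b,(0,0))[0])
print("lock",tri(ray(a,(268,240)),ray(b,(269,257))))
print("stand",plane(b,(275,347),50))
for p in [(41,62),(320,340),(170,200),(45,315)]: print(p,[plane(b,p,z).round() for z in (0,200,400)])
E
```

```text
[-54.74325281 792.63373559 429.77165519] [110.63883608 998.34013497 746.90437407]
lock (array([609.95499438, 312.57371266,  69.98138108]), np.float64(1.3286658844296277))
stand [483.1150487  484.25422341  50.        ]
(41, 62) [array([2088., -313.,    0.]), array([1558.,   38.,  200.]), array([1029.,  390.,  400.])]
(320, 340) [array([449., 393.,   0.]), array([359., 555., 200.]), array([268., 717., 400.])]
(170, 200) [array([997., 178.,   0.]), array([759., 397., 200.]), array([522., 617., 400.])]
(45, 315) [array([927., 599.,   0.]), array([709., 706., 200.]), array([490., 813., 400.])]
```

The wrist view shows only floor and the cart, with the bench edge at top left. Next I triangulate the lamp to find the free space.

```bash
python3 - <<'E'
from h import *
a,b=load("pics/scene0.npz"),load("pics/side0.npz")
for n,p,q in [("armend",(155,195),(312,330)),("pivot",(116,225),(313,365)),("headring top",(150,225),(365,352)),("head right",(280,380),(437,430)),("head left",(10,330),(243,430)),("head far rim",(255,270),(430,440)),("arm up",(45,0),(165,190))]:
    print(n,*tri(ray(a,p),ray(b,q)))
for p in [(120,150),(80,50),(165,190)]:
    # distance along ray where side arm plane; print pts
    o,d=ray(a,p); print(p,[(o+d*k).round() for k in (150,300,500,700)])
E
python3 -c "
import cv2
b=cv2.imread('pics/side0.png')[210:480,200:460];cv2.imwrite('pics/sc.png',cv2.resize(b,None,fx=2.2,fy=2.2,interpolation=2))"
```

```text
armend [325.08632188 636.53607336 304.78608419] 7.731634200093817
pivot [301.54993782 677.61366825 297.41180352] 16.16821301571851
headring top [255.84320996 661.06992154 314.6033016 ] 34.06588279862619
head right [178.47003302 608.54414221 183.4282893 ] 22.65805501027516
head left [344.39538738 751.34131811 223.01850288] 43.37113529854795
head far rim [166.61717507 660.59547544 284.75064234] 33.901486783955654
arm up [472.31539769 662.436705   457.95820141] 9.965630928002625
(120, 150) [array([ 84., 745., 399.]), array([223., 698., 368.]), array([409., 635., 328.]), array([594., 572., 287.])]
(80, 50) [array([ 89., 750., 427.]), array([233., 707., 423.]), array([424., 650., 419.]), array([616., 593., 415.])]
(165, 190) [array([ 77., 736., 386.]), array([209., 680., 343.]), array([385., 604., 286.]), array([561., 529., 228.])]
```

View pics/sc.png

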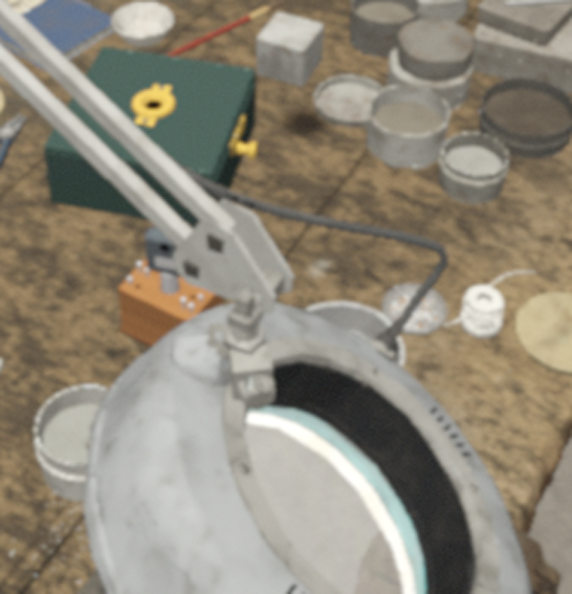

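The crop shows the stand's top at about crop (165,285), with the key's dark bow at crop (163,240). That is full-image (274,319). The lock is at crop (155,103). The lamp stays at y>600 near z≈300, away from the stand.

```bash
cat >> h.py <<'E'
def plan(wps,yaws,cur=None):
    """print dp/rot totals per call, constant-orientation-down moves"""
    from rig import telemetry
    s=telemetry.sense(); p=np.array(s["eef_pos"]); y=s["tcp_rot"][2]
    for w,yy in zip(wps,yaws):
        R=Ro.from_euler("xyz",[np.pi,0,y]).as_matrix()
        d=R.T@(np.array(w)-p)/40
        print("dp",d.round(3),"rotz",round(-np.degrees(yy-y)/6,3)); p=np.array(w);y=yy
E
python3 - <<'E'
from h import *
a,b=load("pics/scene0.npz"),load("pics/side0.npz")
print("cord",tri(ray(a,(294,240)),ray(b,(401,321))),tri(ray(a,(235,182)),ray(b,(350,308))))
print("bow",[plane(b,(274,319),z) for z in (80,90)])
plan([(290,-450,290),(380,-270,320),(430,-80,330),(460,100,330),(480,260,330),(500,370,330)],[.4,.55,.7,.85,1.0,1.1])
E
```

```text
cord (array([264.6729477 , 525.12452454, 250.38560816]), np.float64(11.382244639388322)) (array([306.68931551, 572.35814742, 302.78421371]), np.float64(9.162285274317568))
bow [array([502.7698657 , 455.38854812,  80.        ]), array([496.88999679, 463.52991902,  90.        ])]
dp [ 4.231 -2.918 -1.482] rotz -1.425
dp [ 3.825 -3.269 -0.75 ] rotz -1.432
dp [ 3.548 -3.396 -0.25 ] rotz -1.432
dp [ 3.473 -2.959 -0.   ] rotz -1.432
dp [ 3.335 -2.264 -0.   ] rotz -1.432
dp [ 2.584 -1.065 -0.   ] rotz -0.955
```

>>> {"fn": "play_rows", "kwargs": {
  "dp": [
    [0.8, -0.55, -0.3],
    [1.6, -1.1, -0.6],
    [2.4, -1.65, -0.9],
    [3.2, -2.2, -1.2],
    [4.0, -2.75, -1.4]
  ],
  "rot": [
    [0, 0, -0.3],
    [0, 0, -0.6],
    [0, 0, -0.9],
    [0, 0, -1.15],
    [0, 0, -1.4]
  ]
}}

```text
clock: 0.57
eef_pos: [283.7, -457.9, 288.2]
tcp_rot: [3.141, -0.0, 0.398]
contact_force: [1.0, -0.8, -0.2]
opening: 0.997
grasp_force: 0.0
```

>>> {"fn": "play_rows", "kwargs": {
  "dp": [
    [0.75, -0.65, -0.15],
    [1.5, -1.3, -0.3],
    [2.25, -1.95, -0.45],
    [3.0, -2.6, -0.6],
    [3.8, -3.25, -0.75]
  ],
  "rot": [
    [0, 0, -0.3],
    [0, 0, -0.6],
    [0, 0, -0.9],
    [0, 0, -1.15],
    [0, 0, -1.4]
  ]
}}

```text
clock: 0.98
eef_pos: [372.7, -278.7, 317.5]
tcp_rot: [-3.142, 0.0, 0.545]
contact_force: [0.4, -0.3, -0.8]
opening: 1.0
grasp_force: 0.0
```

>>> {"fn": "play_rows", "kwargs": {
  "dp": [
    [0.7, -0.7, -0.05],
    [1.4, -1.35, -0.1],
    [2.1, -2.0, -0.15],
    [2.8, -2.7, -0.2],
    [3.5, -3.4, -0.25]
  ],
  "rot": [
    [0, 0, -0.3],
    [0, 0, -0.6],
    [0, 0, -0.9],
    [0, 0, -1.15],
    [0, 0, -1.4]
  ]
}}

```text
clock: 1.4
eef_pos: [422.0, -89.8, 327.4]
tcp_rot: [3.141, -0.0, 0.692]
contact_force: [-0.0, -0.6, -0.4]
opening: 1.002
grasp_force: 0.0
```

>>> {"fn": "play_rows", "kwargs": {
  "dp": [
    [0.7, -0.6, 0],
    [1.4, -1.2, 0],
    [2.1, -1.8, 0],
    [2.8, -2.4, 0],
    [3.5, -3.0, 0]
  ],
  "rot": [
    [0, 0, -0.3],
    [0, 0, -0.6],
    [0, 0, -0.9],
    [0, 0, -1.15],
    [0, 0, -1.4]
  ]
}}

```text
clock: 1.82
eef_pos: [453.3, 91.9, 327.3]
tcp_rot: [3.141, -0.0, 0.839]
contact_force: [1.5, -0.4, 0.4]
opening: 0.998
grasp_force: 0.0
```

>>> {"fn": "play_rows", "kwargs": {
  "dp": [
    [0.65, -0.45, 0],
    [1.3, -0.9, 0],
    [2.0, -1.35, 0],
    [2.65, -1.8, 0],
    [3.3, -2.25, 0]
  ],
  "rot": [
    [0, 0, -0.3],
    [0, 0, -0.6],
    [0, 0, -0.9],
    [0, 0, -1.15],
    [0, 0, -1.4]
  ]
}}

```text
clock: 2.23
eef_pos: [474.8, 250.0, 327.1]
tcp_rot: [-3.142, 0.0, 0.986]
contact_force: [0.4, 0.2, 0.2]
opening: 1.003
grasp_force: 0.0
```

```bash
python3 - <<'E'
from h import *
f,s=shot("wrist","w1"); print(s["eef_pos"],s["tcp_rot"],s["qpos"],s["contact_force"])
E
```

```text
[474.80716943 250.04366705 327.08962964] [-3.14150569e+00  2.46324981e-04  9.85540343e-01] [ 4.81949306e-01  1.33346855e-01  1.70536938e+00 -4.42795119e-05
  1.30313413e+00  1.06721702e+00] [0.36528367 0.16269875 0.23542377]
```

View pics/w1.png

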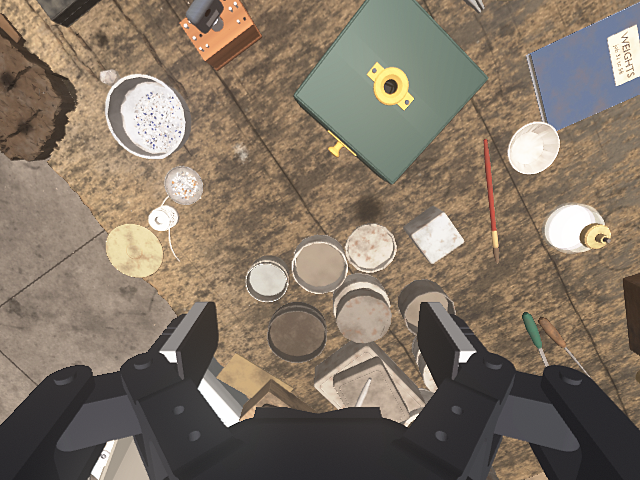

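The view shows the lock ring's hole at (391,86) and the safe's front edge from (297,95) to (391,183), with the knob at (336,145). The stand is at (220,30), with the key's bow at about (205,10). Next I go above the stand.

```bash
python3 - <<'E'
from h import *
f=load("pics/w1.npz"); P=(f["p"],f["e"])
print("lock",plane(f,(391,86),74,P))
c=[plane(f,q,70,P) for q in [(297,95),(391,183),(487,78)]]; print(c)
print("yaw", np.arctan2(*(c[2]-c[1])[[1,0]]), np.arctan2(*(c[1]-c[0])[[1,0]]))
print("bow",plane(f,(205,8),106,P))
plan([(485,380,290),(500,458,250)],[1,1])
E
```

```text
lock [611.11387722 312.00041742  74.        ]
[array([523.35625019, 360.21046704,  70.        ]), array([560.48395569, 222.59946836,  70.        ]), array([700.8564459 , 262.39737412,  70.        ])]
yaw 0.27626649153626875 -1.3072691643665488
bow [494.51870839 463.21329839 106.        ]
dp [ 2.746 -1.528  0.925] rotz -0.112
dp [ 1.843 -0.738  1.   ] rotz -0.0
```

>>> {"fn": "play_rows", "kwargs": {
  "dp": [
    [0.55, -0.3, 0.2],
    [1.1, -0.6, 0.4],
    [1.65, -0.9, 0.55],
    [2.2, -1.2, 0.75],
    [2.75, -1.5, 0.9]
  ],
  "rot": [
    [0, 0, 0],
    [0, 0, 0],
    [0, 0, 0],
    [0, 0, 0],
    [0, 0, -0.1]
  ]
}}

```text
clock: 2.7
eef_pos: [485.7, 374.2, 290.4]
tcp_rot: [-3.141, 0.001, 0.994]
contact_force: [0.2, -0.8, -0.1]
opening: 0.997
grasp_force: 0.0
```

>>> {"fn": "play_rows", "kwargs": {
  "dp": [
    [0.5, -0.2, 0.25],
    [1.0, -0.4, 0.5],
    [1.5, -0.6, 0.8],
    [1.85, -0.75, 1.0],
    [1.85, -0.75, 1.0]
  ],
  "rot": [
    [0, 0, 0],
    [0, 0, 0],
    [0, 0, 0],
    [0, 0, 0],
    [0, 0, 0]
  ]
}}

```text
clock: 3.12
eef_pos: [500.5, 453.3, 248.5]
tcp_rot: [-3.14, 0.002, 0.996]
contact_force: [-0.1, 0.0, -0.4]
opening: 0.999
grasp_force: 0.0
```

>>> {"fn": "play_rows", "kwargs": {
  "dp": [
    [0, 0, 0],
    [0, 0, 0]
  ],
  "rot": [
    [0, 0, 0],
    [0, 0, 0]
  ]
}}

```text
clock: 3.28
eef_pos: [501.1, 450.9, 251.4]
tcp_rot: [3.142, 0.001, 0.994]
contact_force: [0.5, -0.0, 0.2]
opening: 0.998
grasp_force: 0.0
```

```bash
python3 - <<'E'
from h import *
f,s=shot("wrist","w2"); print(s["eef_pos"],s["tcp_rot"],s["qpos"],s["contact_force"])
E
```

```text
[501.05474774 450.86279645 251.37205831] [3.14152490e+00 7.27812442e-04 9.94362231e-01] [ 7.30624080e-01  4.12844494e-01  1.49863351e+00 -2.70634228e-04
  1.23079965e+00  1.30714849e+00] [ 0.5243732  -0.0439918   0.20573991]
```

View pics/w2.png

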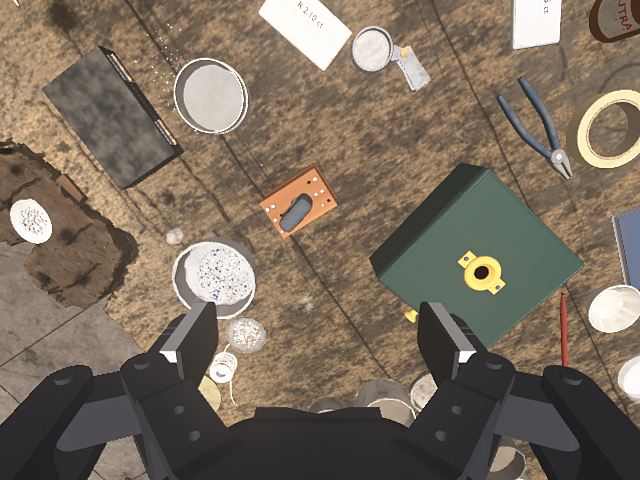

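The bow is the blue-grey bar centred at about (295,213). The stand's top corners are (262,205), (318,165), (338,203) and (287,237), and the lock hole is at (483,272). Next I segment the bow and the lock precisely.

```bash
python3 - <<'E'
from h import *
f=load("pics/w2.npz"); P=(f["p"],f["e"]); im=f["color"].astype(int)
for q in [(295,213),(285,228),(305,200),(292,220)]: print(im[q[1],q[0]])
r,g,b=im[...,0],im[...,1],im[...,2]
m=((b>=r-2)).astype(np.uint8); z=np.zeros_like(m); z[185:242,265:325]=1; m&=z
n,l,st,c=cv2.connectedComponentsWithStats(m); k=1+st[1:,4].argmax(); print(st[k],c[k])
mm=(l==k).astype(np.uint8)
cv2.imwrite("pics/bow.png",cv2.resize(np.hstack([f["color"][150:250,240:350,::-1],np.repeat(mm[150:250,240:350,None]*255,3,2)]),None,fx=3.6,fy=3.6,interpolation=0))
cn=cv2.findContours(mm,0,2)[0][0]; print(cv2.minAreaRect(cn))
# lock: yellow ring, dark hole
ym=((r>180)&(g>130)&(b<110)); ym[:, :440]=0;ym[:240]=0;ym[305:]=0;ym[:,520:]=0
ys,xs=np.nonzero(ym); print("ring mean",xs.mean(),ys.mean())
hm=((im.sum(2)<200)).astype(np.uint8); z[:]=0; z[262:284,470:496]=1; hm&=z
n,l,st,c=cv2.connectedComponentsWithStats(hm);k=1+st[1:,4].argmax();print("hole",st[k],c[k],plane(f,c[k],70,P))
print("ringmean",plane(f,(xs.mean(),ys.mean()),74,P))
E
```

```text
[132 133 138]
[125 126 128]
[111 106 104]
[131 131 134]
[279 201  32  31 439] [294.68109339 216.17995444]
((294.7500305175781, 215.25003051757812), (14.142135620117188, 36.06244659423828), 45.0)
ring mean 479.1771428571429 269.2857142857143
hole [474 266  15  13 138] [480.93478261 272.16666667] [610.84862719 312.9842175   70.        ]
ringmean [609.87409129 319.25858257  74.        ]
```

View pics/bow.png

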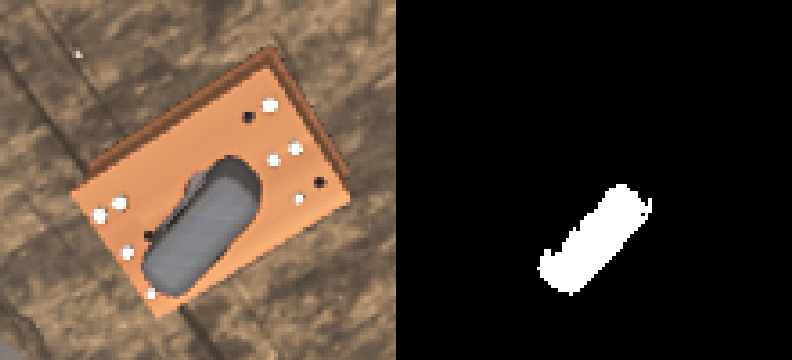

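```bash
python3 - <<'E'
from h import *
f=load("pics/w2.npz"); P=(f["p"],f["e"])
im=cv2.resize(f["color"],None,fx=4,fy=4,interpolation=cv2.INTER_CUBIC).astype(int)
r,b=im[...,0],im[...,2]
m=((r-b)<25).astype(np.uint8); z=np.zeros_like(m); z[185*4:236*4,274*4:318*4]=1; m&=z
m=cv2.morphologyEx(m,cv2.MORPH_OPEN,np.ones((15,15)))
n,l,st,c=cv2.connectedComponentsWithStats(m);k=1+st[1:,4].argmax()
cn=cv2.findContours((l==k).astype(np.uint8),0,cv2.CHAIN_APPROX_NONE)[0][0][:,0]/4-0.375
W=np.array([plane(f,q,106,P)[:2] for q in cn])
# lower-right edge: between crop pts (195,283) and (255,220)
def edge(a,b):
    a=np.array(a)/3.6+[240,150]; b=np.array(b)/3.6+[240,150]; u=(b-a)/np.linalg.norm(b-a)
    s=(cn-a)@u; d=(cn-a)@np.array([-u[1],u[0]])
    k=(s>0)&(s<np.linalg.norm(b-a))&(abs(d)<4); return cn[k]
for e,h in [(edge((195,287),(255,220)),106),(edge((150,255),(185,210)),68)]:
    w=np.array([plane(f,q,h,P)[:2] for q in e]).astype(np.float32)
    vx,vy,x0,y0=cv2.fitLine(w,cv2.DIST_HUBER,0,.01,.01).ravel(); print(len(e),"yaw",np.arctan2(vy,vx),x0,y0)
    if h==106:
        u=np.array([vx,vy]); 
        if u@(plane(f,(306,200),106,P)-plane(f,(286,227),106,P))[:2]<0:u=-u
        nrm=np.array([-u[1],u[0]]); c0=W.mean(0)-[x0,y0]; nrm*=np.sign(nrm@c0)
        lo=(W@u).min(); ctr=np.array([x0,y0])+7*nrm; ctr+=u*(lo+17-ctr@u); print("bow ctr",ctr,"u",u)
cs=[plane(f,np.array(q)/3.6+[240,150],50,P)[:2] for q in [(72,190),(268,68),(350,198),(157,318)]]
print("stand ctr",np.mean(cs,0)); print("stand yaw",[np.arctan2(*(cs[i]-cs[j])[::-1]) for i,j in [(1,0),(2,3)]], [np.linalg.norm(cs[i]-cs[i-1]) for i in range(4)])
E
```

```text
77 yaw 0.25411212 496.59177 464.81134
bow ctr [491.89493 470.8237 ] u [0.96788687 0.25138614]
55 yaw 0.36888632 478.31824 471.91586
stand ctr [491.9331594  468.98362605]
stand yaw [np.float64(-0.029151963024526814), np.float64(-0.010306497409927996)] [np.float64(43.90909572739918), np.float64(64.62862489660658), np.float64(42.68171379522354), np.float64(65.62402329165685)]
```

The crop shows the bow as a stadium-shaped bar at about 15–20° to the stand, centred on it. Next I rotate to the grasp yaw (half-turn variant, camera toward the robot), hover lower, and re-measure.

```bash
python3 - <<'E'
from h import *
plan([(492,470,225),(492,470,200),(492,470,170),(492,470,170)],[1.6,2.22,2.84,3.43])
E
```

```text
dp [ 0.276 -0.456  0.671] rotz -5.787
dp [ 0.    -0.     0.625] rotz -5.921
dp [ 0.   -0.    0.75] rotz -5.921
dp [0. 0. 0.] rotz -5.634
```

>>> {"fn": "play_rows", "kwargs": {
  "dp": [
    [0.1, -0.1, 0.15],
    [0.15, -0.2, 0.3],
    [0.2, -0.3, 0.4],
    [0.25, -0.4, 0.55],
    [0.28, -0.46, 0.67]
  ],
  "rot": [
    [0, 0, -1.15],
    [0, 0, -2.3],
    [0, 0, -3.45],
    [0, 0, -4.6],
    [0, 0, -5.8]
  ]
}}

```text
clock: 3.75
eef_pos: [492.0, 470.4, 225.3]
tcp_rot: [3.141, -0.001, 1.606]
contact_force: [-0.1, 0.0, 0.6]
opening: 1.002
grasp_force: 0.0
```

>>> {"fn": "play_rows", "kwargs": {
  "dp": [
    [0, 0, 0.15],
    [0, 0, 0.3],
    [0, 0, 0.4],
    [0, 0, 0.5],
    [0, 0, 0.6]
  ],
  "rot": [
    [0, 0, -1.15],
    [0, 0, -2.3],
    [0, 0, -3.5],
    [0, 0, -4.7],
    [0, 0, -5.9]
  ]
}}

```text
clock: 4.17
eef_pos: [492.3, 470.1, 201.4]
tcp_rot: [3.14, 0.0, 2.222]
contact_force: [-0.4, -0.1, -0.5]
opening: 1.0
grasp_force: 0.0
```

>>> {"fn": "play_rows", "kwargs": {
  "dp": [
    [0, 0, 0.15],
    [0, 0, 0.3],
    [0, 0, 0.45],
    [0, 0, 0.6],
    [0, 0, 0.75]
  ],
  "rot": [
    [0, 0, -1.15],
    [0, 0, -2.3],
    [0, 0, -3.5],
    [0, 0, -4.7],
    [0, 0, -5.9]
  ]
}}

```text
clock: 4.58
eef_pos: [492.3, 470.2, 171.4]
tcp_rot: [3.141, 0.001, 2.838]
contact_force: [-0.0, 0.2, -0.1]
opening: 1.001
grasp_force: 0.0
```

>>> {"fn": "play_rows", "kwargs": {
  "dp": [
    [0, 0, 0],
    [0, 0, 0],
    [0, 0, 0],
    [0, 0, 0],
    [0, 0, 0]
  ],
  "rot": [
    [0, 0, -1.15],
    [0, 0, -2.3],
    [0, 0, -3.5],
    [0, 0, -4.6],
    [0, 0, -5.6]
  ]
}}

```text
clock: 5.0
eef_pos: [492.3, 470.2, 171.6]
tcp_rot: [3.141, 0.001, -2.859]
contact_force: [0.1, 0.2, 0.5]
opening: 0.999
grasp_force: 0.0
```

>>> {"fn": "play_rows", "kwargs": {
  "dp": [
    [0, 0, 0],
    [0, 0, 0],
    [0, 0, 0]
  ],
  "rot": [
    [0, 0, 0],
    [0, 0, 0],
    [0, 0, 0]
  ]
}}

```text
clock: 5.25
eef_pos: [492.1, 470.6, 171.1]
tcp_rot: [3.141, 0.001, -2.868]
contact_force: [-0.5, 0.3, 0.7]
opening: 1.007
grasp_force: 0.0
```

```bash
python3 - <<'E'
from h import *
f,s=shot("wrist","w3"); print(s["eef_pos"],s["tcp_rot"],s["qpos"],s["contact_force"])
cv2.imwrite("pics/w3c.png",cv2.resize(f["color"][150:350,180:460,::-1],None,fx=2.8,fy=2.8,interpolation=cv2.INTER_CUBIC))
E
```

```text
[492.11548759 470.60015616 171.10797904] [ 3.14132188e+00  6.46241969e-04 -2.86793090e+00] [ 7.60882222e-01  4.94047597e-01  1.55726525e+00 -7.13899723e-05
  1.08958199e+00 -1.08354293e+00] [-0.53064448  0.2680943   0.69614498]
```

View pics/w3c.png

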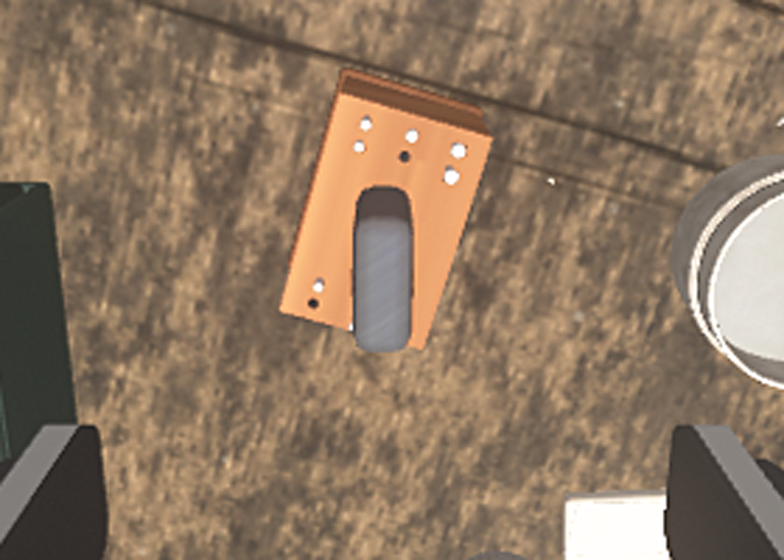

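The bow is vertical in the image, at columns 355–412 of the crop. That matches the tool's y-centre, so the yaw is right. Its top face spans crop rows 216–352.

```bash
python3 - <<'E'
from h import *
f=load("pics/w3.npz"); P=(f["p"],f["e"]); R=Ro.from_euler("xyz",P[1]).as_matrix()
q=lambda x,y:(180+x/2.8,150+y/2.8)
for x,y,z in [(384,216,106),(384,352,106),(384,352,100),(384,186,68)]: print((R.T@(plane(f,q(x,y),z,P)-P[0])).round(2))
for k in [(340,95),(491,138),(424,349),(280,311)]: print("stand",(R.T@(plane(f,q(*k),50,P)-P[0])).round(2))
im=f["color"].astype(int)
for row in (235,250,265): print(row,[(int(c),*im[row,c]) for c in list(range(303,310))+list(range(325,331))])
print(im[222:280,317].tolist())
E
```

```text
[18.54 -0.33 65.1 ]
[-14.13  -0.37  65.12]
[-16.65  -0.37  71.12]
[ 16.66  -0.34 103.1 ]
stand [ 37.91 -12.31 121.08]
stand [ 26.07  29.19 121.1 ]
stand [-36.72  11.41 121.13]
stand [-24.72 -30.71 121.12]
235 [(303, np.int64(241), np.int64(172), np.int64(117)), (304, np.int64(245), np.int64(173), np.int64(117)), (305, np.int64(248), np.int64(166), np.int64(110)), (306, np.int64(70), np.int64(68), np.int64(72)), (307, np.int64(118), np.int64(109), np.int64(111)), (308, np.int64(135), np.int64(127), np.int64(128)), (309, np.int64(136), np.int64(129), np.int64(130)), (325, np.int64(133), np.int64(127), np.int64(128)), (326, np.int64(111), np.int64(104), np.int64(104)), (327, np.int64(150), np.int64(107), np.int64(85)), (328, np.int64(250), np.int64(173), np.int64(115)), (329, np.int64(238), np.int64(166), np.int64(113)), (330, np.int64(236), np.int64(166), np.int64(113))]
250 [(303, np.int64(235), np.int64(162), np.int64(111)), (304, np.int64(238), np.int64(161), np.int64(110)), (305, np.int64(192), np.int64(130), np.int64(91)), (306, np.int64(71), np.int64(66), np.int64(69)), (307, np.
[... 1399 characters left out ...]
1], [146, 145, 152], [144, 142, 150], [147, 146, 154], [151, 149, 157], [150, 149, 156], [148, 147, 155], [146, 145, 152], [145, 143, 150], [145, 142, 149], [145, 145, 151], [147, 146, 152], [144, 143, 150], [145, 144, 151], [147, 146, 153], [147, 146, 153], [146, 145, 152], [146, 145, 152], [144, 144, 150], [144, 141, 148], [144, 142, 149], [146, 145, 150], [145, 145, 149], [144, 144, 149], [144, 143, 149], [147, 147, 153], [149, 151, 155], [149, 150, 154], [144, 144, 148], [147, 148, 152], [146, 147, 153], [145, 145, 151], [143, 144, 149], [142, 142, 146], [143, 143, 145], [137, 136, 137], [131, 128, 130], [134, 127, 125], [173, 139, 103], [166, 136, 106], [171, 139, 109], [170, 137, 107]]
```

>>> {"fn": "play_rows", "kwargs": {
  "dp": [
    [0.015, -0.01, 0.4],
    [0.015, -0.01, 0.8],
    [0.015, -0.01, 1.2],
    [0.015, -0.01, 1.55],
    [0.015, -0.01, 1.8]
  ],
  "rot": [
    [0, 0, 0],
    [0, 0, 0],
    [0, 0, 0],
    [0, 0, 0],
    [0, 0, 0]
  ],
  "fingers": 0.6,
  "grip_force": 60
}}

```text
clock: 5.72
eef_pos: [491.0, 470.0, 97.0]
tcp_rot: [-3.141, -0.001, -2.865]
contact_force: [0.3, -0.2, -0.9]
opening: 0.6
grasp_force: 0.0
```

>>> {"fn": "play_rows", "kwargs": {
  "dp": [
    [0, 0, 0.2],
    [0, 0, 0.4],
    [0, 0, 0.55],
    [0, 0, 0.7],
    [0, 0, 0.72]
  ],
  "rot": [
    [0, 0, 0],
    [0, 0, 0],
    [0, 0, 0],
    [0, 0, 0],
    [0, 0, 0]
  ]
}}

```text
clock: 6.13
eef_pos: [491.1, 470.1, 68.7]
tcp_rot: [-3.141, -0.001, -2.864]
contact_force: [0.1, -0.3, 0.4]
opening: 0.602
grasp_force: 0.0
```

>>> {"fn": "play_rows", "kwargs": {
  "dp": [
    [0, 0, 0],
    [0, 0, 0]
  ],
  "rot": [
    [0, 0, 0],
    [0, 0, 0]
  ]
}}

```text
clock: 6.3
eef_pos: [491.6, 470.7, 70.1]
tcp_rot: [3.141, 0.001, -2.864]
contact_force: [0.5, 0.7, 0.3]
opening: 0.601
grasp_force: 0.0
```

Nothing has touched. Now I close the fingers.

>>> {"fn": "play_rows", "kwargs": {
  "dp": [
    [0, 0, 0],
    [0, 0, 0],
    [0, 0, 0],
    [0, 0, 0],
    [0, 0, 0]
  ],
  "rot": [
    [0, 0, 0],
    [0, 0, 0],
    [0, 0, 0],
    [0, 0, 0],
    [0, 0, 0]
  ],
  "fingers": 0
}}

```text
clock: 6.72
eef_pos: [491.6, 470.5, 70.2]
tcp_rot: [3.141, 0.001, -2.864]
contact_force: [-0.3, 0.1, 4.0]
opening: 0.153
grasp_force: 58.3
```

>>> {"fn": "play_rows", "kwargs": {
  "dp": [
    [0, 0, 0],
    [0, 0, 0],
    [0, 0, 0],
    [0, 0, 0],
    [0, 0, 0]
  ],
  "rot": [
    [0, 0, 0],
    [0, 0, 0],
    [0, 0, 0],
    [0, 0, 0],
    [0, 0, 0]
  ]
}}

```text
clock: 7.13
eef_pos: [491.6, 470.6, 70.1]
tcp_rot: [3.141, 0.001, -2.864]
contact_force: [-1.0, 0.1, 5.4]
opening: 0.157
grasp_force: 58.4
```

Gripped at opening 0.155, about 13–14 mm. Now I lift straight up and carry the key over the lock.

>>> {"fn": "play_rows", "kwargs": {
  "dp": [
    [0, 0, -0.2],
    [0, 0, -0.4],
    [0, 0, -0.65],
    [0, 0, -0.95],
    [0, 0, -1.3]
  ],
  "rot": [
    [0, 0, 0],
    [0, 0, 0],
    [0, 0, 0],
    [0, 0, 0],
    [0, 0, 0]
  ]
}}

```text
clock: 7.55
eef_pos: [491.1, 470.2, 122.7]
tcp_rot: [-3.141, -0.001, -2.864]
contact_force: [0.3, -0.2, -1.2]
opening: 0.156
grasp_force: 58.6
```

>>> {"fn": "play_rows", "kwargs": {
  "dp": [
    [0, 0, -0.4],
    [0, 0, -0.8],
    [0, 0, -1.1],
    [0, 0, -1.2],
    [0, 0, -1.2]
  ],
  "rot": [
    [0, 0, 0],
    [0, 0, 0],
    [0, 0, 0],
    [0, 0, 0],
    [0, 0, 0]
  ]
}}

```text
clock: 7.97
eef_pos: [492.0, 471.0, 171.6]
tcp_rot: [3.14, 0.002, -2.864]
contact_force: [0.3, -0.2, -2.1]
opening: 0.154
grasp_force: 58.6
```

```bash
python3 - <<'E'
from h import *
plan([(611,312.5,168),(611,312.5,140)],[-2.864]*2)
from rig import telemetry
print(telemetry.sense())
E
```

```text
dp [-1.775 -4.626  0.091] rotz -0.0
dp [ 0.  -0.   0.7] rotz -0.0
{'clock': 7.9667, 'qpos': array([ 7.61382053e-01,  4.92763449e-01,  1.55810826e+00,  5.18375359e-05,
        1.08793313e+00, -1.08700620e+00]), 'qvel': array([-0.00086184,  0.02867973,  0.0277525 ,  0.00148553, -0.01974198,
       -0.00056476]), 'joint_efforts': array([ 3.88927379e-03, -7.02100968e+01, -3.34781563e+01,  1.98439746e-03,
        2.50149993e-01,  1.35649026e-05]), 'eef_pos': array([491.99725693, 471.00932636, 171.63620851]), 'tcp_rot': array([ 3.14025524e+00,  2.44648512e-03, -2.86402637e+00]), 'contact_force': array([ 0.3185592 , -0.23430664, -2.06723694]), 'wrist_torque': array([-1.73337440e-05, -6.09255051e-02,  4.28045301e-02]), 'grasp_force': 58.624452352523804, 'opening': 0.15395151705262985}
```

>>> {"fn": "play_rows", "kwargs": {
  "dp": [
    [-0.25, -0.7, 0],
    [-0.55, -1.5, 0],
    [-0.9, -2.4, 0],
    [-1.25, -3.2, 0],
    [-1.5, -3.9, 0]
  ],
  "rot": [
    [0, 0, 0],
    [0, 0, 0],
    [0, 0, 0],
    [0, 0, 0],
    [0, 0, 0]
  ]
}}

```text
clock: 8.38
eef_pos: [592.7, 334.7, 168.6]
tcp_rot: [-3.141, -0.001, -2.864]
contact_force: [-0.4, 0.2, -0.8]
opening: 0.157
grasp_force: 58.9
```

>>> {"fn": "play_rows", "kwargs": {
  "dp": [
    [-0.15, -0.4, 0.1],
    [-0.25, -0.65, 0.3],
    [-0.27, -0.73, 0.6],
    [-0.27, -0.73, 0.75],
    [-0.27, -0.73, 0.79]
  ],
  "rot": [
    [0, 0, 0],
    [0, 0, 0],
    [0, 0, 0],
    [0, 0, 0],
    [0, 0, 0]
  ]
}}

```text
clock: 8.8
eef_pos: [608.2, 312.1, 135.3]
tcp_rot: [-3.141, -0.004, -2.863]
contact_force: [-0.7, 0.3, -0.5]
opening: 0.151
grasp_force: 58.9
```

>>> {"fn": "play_rows", "kwargs": {
  "dp": [
    [0, 0, 0],
    [0, 0, 0],
    [0, 0, 0]
  ],
  "rot": [
    [0, 0, 0],
    [0, 0, 0],
    [0, 0, 0]
  ]
}}

```text
clock: 9.05
eef_pos: [610.0, 312.8, 138.5]
tcp_rot: [3.141, 0.001, -2.863]
contact_force: [-0.7, 0.4, -0.2]
opening: 0.154
grasp_force: 58.9
```

```bash
python3 - <<'E'
from h import *
f,s=shot("wrist","w4"); print(s["eef_pos"],s["tcp_rot"],s["qpos"],s["contact_force"],s["wrist_torque"])
cv2.imwrite("pics/w4c.png",cv2.resize(f["color"][190:390,210:430,::-1],None,fx=3,fy=3,interpolation=cv2.INTER_CUBIC))
shot("scene","s4"); shot("side","d4")
E
```

```text
[609.97782506 312.77705901 138.47189888] [ 3.14136383e+00  5.85564615e-04 -2.86281487e+00] [ 4.71565299e-01  5.34477600e-01  1.56969577e+00  1.30571107e-04
  1.03680073e+00 -1.37807530e+00] [-0.7346923   0.36809139 -0.22775713] [-0.01157908 -0.04247055 -0.03085573]
```

View pics/w4c.png

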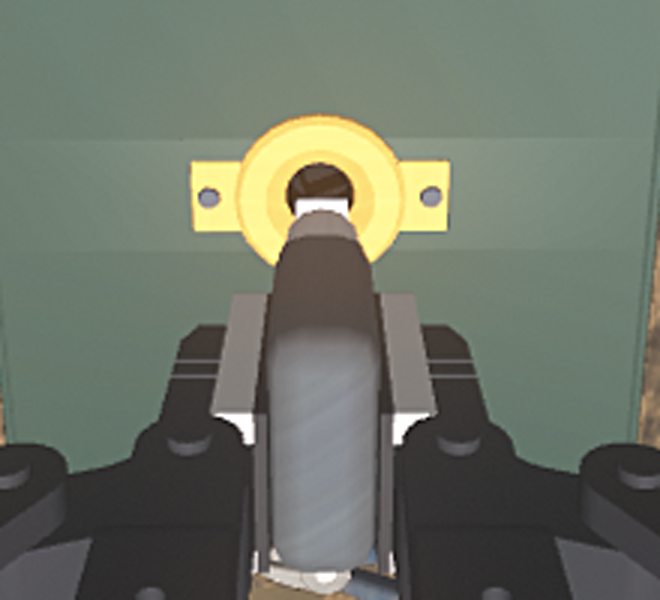

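The tip's white lower edge is at crop row 197, columns 296–347. The bore is at columns 287–354 and the flange screws are at (209,197) and (431,197), so the tool's y is aligned.

```bash
python3 - <<'E'
from h import *
f=load("pics/w4.npz"); P=(f["p"],f["e"]); R=Ro.from_euler("xyz",P[1]).as_matrix()
q=lambda x,y:(210+x/3,190+y/3)
T=lambda x,y,z:(R.T@(plane(f,q(x,y),z,P)-P[0])).round(2)
print("tip edge",T(321.5,197,90.5),T(296,197,90.5),T(347,197,90.5))
print("screws",T(209,197,71),T(431,197,71))
print("bore far edge",T(321,162,70),"L/R",T(287,193,70),T(354,193,70), "ring far",T(321,115,72))
im=f["color"]; hsv=cv2.cvtColor(im,cv2.COLOR_RGB2HSV)
m=cv2.inRange(hsv,(18,90,140),(35,255,255)); 
cn=cv2.findContours(m,0,1)[0]; c=max(cn,key=cv2.contourArea)[:,0].astype(float)
# ring outer upper arc: points above row 190+165/3
a=c[(c[:,1]<190+158/3)]
w=np.array([plane(f,k,72,P)[:2] for k in a]); A=np.c_[2*w,np.ones(len(w))]; s=np.linalg.lstsq(A,(w**2).sum(1),rcond=None)[0]
rr=np.sqrt(s[2]+s[0]**2+s[1]**2); ctr=np.array([s[0],s[1],74]); print("ring fit",ctr,rr,(R.T@(ctr-P[0])).round(2))
print("px col",im[245:275,317].tolist())
E
```

```text
tip edge [ 5.76 -0.34 47.97] [ 5.76 -5.32 47.97] [ 5.75  4.64 47.97]
screws [ -1.11 -24.59  67.47] [-1.16 23.25 67.48]
bore far edge [ 6.46 -0.45 68.47] L/R [-0.56 -7.81 68.47] [-0.58  6.68 68.47] ring far [17.41 -0.44 66.46]
ring fit [610.77427726 311.9281109   74.        ] 17.844112270549306 [-0.49 -1.05 64.47]
px col [[83, 68, 61], [96, 79, 67], [100, 82, 69], [98, 79, 67], [87, 65, 48], [83, 60, 40], [83, 60, 40], [82, 60, 39], [82, 60, 40], [86, 66, 50], [91, 73, 62], [184, 172, 176], [255, 255, 255], [255, 255, 255], [228, 219, 220], [137, 119, 108], [149, 132, 123], [151, 134, 125], [151, 134, 126], [152, 135, 127], [151, 135, 126], [153, 137, 129], [152, 136, 127], [118, 103, 95], [94, 79, 69], [98, 83, 72], [98, 83, 72], [98, 84, 73], [98, 83, 72], [97, 82, 72]]
```

Relative to the tool, the key axis is at x 0.86, y -0.34 and the bore is at x about -1.05, y -0.6. I shift by x -1.9 mm, y -0.25 mm and lower gently.

>>> {"fn": "play_rows", "kwargs": {
  "dp": [
    [-0.048, -0.006, 0.05],
    [-0.048, -0.006, 0.2],
    [-0.048, -0.006, 0.4],
    [-0.048, -0.006, 0.55],
    [-0.048, -0.006, 0.6]
  ],
  "rot": [
    [0, 0, 0],
    [0, 0, 0],
    [0, 0, 0],
    [0, 0, 0],
    [0, 0, 0]
  ]
}}

```text
clock: 9.62
eef_pos: [611.4, 311.6, 112.2]
tcp_rot: [-3.141, -0.002, -2.864]
contact_force: [-1.1, 1.1, -1.3]
opening: 0.155
grasp_force: 58.9
```

>>> {"fn": "play_rows", "kwargs": {
  "dp": [
    [0, 0, 0.05],
    [0, 0, 0.1],
    [0, 0, 0.15],
    [0, 0, 0.2],
    [0, 0, 0.22]
  ],
  "rot": [
    [0, 0, 0],
    [0, 0, 0],
    [0, 0, 0],
    [0, 0, 0],
    [0, 0, 0]
  ]
}}

```text
clock: 10.03
eef_pos: [612.0, 312.1, 105.1]
tcp_rot: [3.141, -0.0, -2.864]
contact_force: [-0.9, 0.8, 0.0]
opening: 0.158
grasp_force: 58.9
```

>>> {"fn": "play_rows", "kwargs": {
  "dp": [
    [0, 0, 0],
    [0, 0, 0]
  ],
  "rot": [
    [0, 0, 0],
    [0, 0, 0]
  ]
}}

```text
clock: 10.2
eef_pos: [612.0, 312.2, 105.3]
tcp_rot: [3.141, -0.0, -2.864]
contact_force: [-1.0, 0.9, -1.9]
opening: 0.154
grasp_force: 58.7
```

>>> {"fn": "play_rows", "kwargs": {
  "dp": [
    [0, 0, 0.03],
    [0, 0, 0.06],
    [0, 0, 0.09],
    [0, 0, 0.12],
    [0, 0, 0.12]
  ],
  "rot": [
    [0, 0, 0],
    [0, 0, 0],
    [0, 0, 0],
    [0, 0, 0],
    [0, 0, 0]
  ]
}}

```text
clock: 10.62
eef_pos: [612.0, 312.1, 100.2]
tcp_rot: [3.141, -0.0, -2.864]
contact_force: [-1.9, 2.4, -2.0]
opening: 0.155
grasp_force: 58.7
```

>>> {"fn": "play_rows", "kwargs": {
  "dp": [
    [0, 0, 0.015],
    [0, 0, 0.03],
    [0, 0, 0.04],
    [0, 0, 0.05],
    [0, 0, 0.05]
  ],
  "rot": [
    [0, 0, 0],
    [0, 0, 0],
    [0, 0, 0],
    [0, 0, 0],
    [0, 0, 0]
  ]
}}

```text
clock: 11.03
eef_pos: [612.2, 312.2, 98.8]
tcp_rot: [3.141, 0.0, -2.864]
contact_force: [-4.7, 2.7, 5.6]
opening: 0.156
grasp_force: 59.6
```

>>> {"fn": "play_rows", "kwargs": {
  "dp": [
    [0.008, 0.008, -0.01],
    [0.008, 0.008, -0.01],
    [0.008, 0.008, -0.01]
  ],
  "rot": [
    [0, 0, 0],
    [0, 0, 0],
    [0, 0, 0]
  ]
}}

```text
clock: 11.28
eef_pos: [612.0, 312.1, 98.9]
tcp_rot: [-3.141, 0.0, -2.864]
contact_force: [-2.6, 2.6, 2.2]
opening: 0.159
grasp_force: 59.1
```

```bash
cat > st.py <<'E'
from rig import telemetry
from h import *
s=telemetry.sense(); R=Ro.from_euler("xyz",s["tcp_rot"]).as_matrix()
print("pos",np.round(s["eef_pos"],2),"yaw",round(s["tcp_rot"][2],4),"F world",s["contact_force"].round(2),"F tool",(R.T@s["contact_force"]).round(2),"tq",s["wrist_torque"].round(3),"q6",s["qpos"][5].round(3))
E
python3 st.py
```

```text
pos [612.01 312.14  98.93] yaw -2.864 F world [-2.59  2.59  2.2 ] F tool [ 1.78  3.2  -2.2 ] tq [0.437 0.344 0.003] q6 -1.379
```

>>> {"fn": "play_rows", "kwargs": {
  "dp": [
    [0.002, 0.006, 0],
    [0.002, 0.006, 0],
    [0.001, 0.004, 0],
    [0.001, 0.003, 0],
    [0, 0.002, 0]
  ],
  "rot": [
    [0, 0, 0],
    [0, 0, 0.5],
    [0, 0, 1.0],
    [0, 0, 1.5],
    [0, 0, 2.0]
  ]
}}

```text
clock: 11.7
eef_pos: [612.2, 312.0, 98.9]
tcp_rot: [-3.141, 0.001, -3.076]
contact_force: [-0.4, 0.9, 2.8]
opening: 0.156
grasp_force: 59.3
```

```bash
python3 st.py
```

```text
pos [612.2  311.99  98.93] yaw -3.0759 F world [-0.36  0.94  2.83] F tool [ 0.3   0.96 -2.83] tq [0.096 0.154 0.011] q6 -1.167
```

>>> {"fn": "play_rows", "kwargs": {
  "dp": [
    [0, 0, 0],
    [-0.001, 0, 0],
    [-0.001, -0.001, 0],
    [-0.001, -0.002, 0],
    [-0.001, -0.003, 0]
  ],
  "rot": [
    [0, 0, 0.4],
    [0, 0, 0.8],
    [0, 0, 1.2],
    [0, 0, 1.5],
    [0, 0, 1.5]
  ]
}}

```text
clock: 12.12
eef_pos: [612.3, 311.8, 99.0]
tcp_rot: [-3.141, 0.001, 3.051]
contact_force: [-0.1, 0.2, 2.0]
opening: 0.154
grasp_force: 59.3
```

>>> {"fn": "play_rows", "kwargs": {
  "dp": [
    [0, 0, 0],
    [-0.001, -0.001, 0],
    [-0.001, -0.002, 0],
    [-0.002, -0.003, 0],
    [-0.002, -0.003, 0]
  ],
  "rot": [
    [0, 0, 0.4],
    [0, 0, 0.8],
    [0, 0, 1.2],
    [0, 0, 1.5],
    [0, 0, 1.5]
  ]
}}

```text
clock: 12.53
eef_pos: [612.2, 311.7, 99.0]
tcp_rot: [-3.141, 0.001, 2.895]
contact_force: [-1.2, -0.5, 3.8]
opening: 0.157
grasp_force: 59.4
```

```bash
python3 st.py
```

```text
pos [612.21 311.73  98.96] yaw 2.8953 F world [-1.15 -0.47  3.8 ] F tool [ 1.   -0.74 -3.8 ] tq [-0.089  0.08   0.008] q6 -0.855
```

>>> {"fn": "play_rows", "kwargs": {
  "dp": [
    [0, 0, 0],
    [0, -0.001, 0],
    [0, -0.002, 0],
    [0, -0.003, 0],
    [0, -0.003, 0]
  ],
  "rot": [
    [0, 0, 0.4],
    [0, 0, 0.8],
    [0, 0, 1.2],
    [0, 0, 1.5],
    [0, 0, 1.5]
  ]
}}

```text
clock: 12.95
eef_pos: [611.9, 311.6, 98.9]
tcp_rot: [-3.141, 0.0, 2.739]
contact_force: [-0.5, -1.2, 3.4]
opening: 0.157
grasp_force: 59.4
```

>>> {"fn": "play_rows", "kwargs": {
  "dp": [
    [0, 0, 0],
    [0, -0.001, 0],
    [0, -0.002, 0],
    [0, -0.003, 0],
    [0, -0.003, 0]
  ],
  "rot": [
    [0, 0, 0.4],
    [0, 0, 0.8],
    [0, 0, 1.2],
    [0, 0, 1.5],
    [0, 0, 1.5]
  ]
}}

```text
clock: 13.37
eef_pos: [611.7, 311.4, 98.8]
tcp_rot: [-3.141, 0.0, 2.582]
contact_force: [-0.6, -1.3, 2.8]
opening: 0.155
grasp_force: 59.4
```

```bash
python3 st.py
```

```text
pos [611.71 311.38  98.84] yaw 2.5824 F world [-0.58 -1.35  2.8 ] F tool [-0.23 -1.45 -2.8 ] tq [-0.333  0.245  0.056] q6 -0.542
```

>>> {"fn": "play_rows", "kwargs": {
  "dp": [
    [0, -0.002, 0],
    [0, -0.003, 0],
    [0, -0.004, 0],
    [0, -0.005, 0],
    [0, -0.005, 0]
  ],
  "rot": [
    [0, 0, 0.4],
    [0, 0, 0.8],
    [0, 0, 1.2],
    [0, 0, 1.5],
    [0, 0, 1.5]
  ]
}}

```text
clock: 13.78
eef_pos: [611.5, 311.1, 98.7]
tcp_rot: [-3.14, 0.0, 2.426]
contact_force: [-2.1, -2.8, 3.9]
opening: 0.155
grasp_force: 59.3
```

>>> {"fn": "play_rows", "kwargs": {
  "dp": [
    [0, 0, 0],
    [0, -0.001, 0],
    [0, -0.002, 0],
    [0, -0.003, 0],
    [0, -0.003, 0]
  ],
  "rot": [
    [0, 0, 0.4],
    [0, 0, 0.8],
    [0, 0, 1.2],
    [0, 0, 1.5],
    [0, 0, 1.5]
  ]
}}

```text
clock: 14.2
eef_pos: [611.2, 310.8, 98.3]
tcp_rot: [-3.14, 0.0, 2.269]
contact_force: [-0.8, -3.7, 0.2]
opening: 0.152
grasp_force: 58.9
```

```bash
python3 st.py
```

```text
pos [611.16 310.83  98.26] yaw 2.2688 F world [-0.78 -3.71  0.19] F tool [-2.34 -2.98 -0.18] tq [-0.675  0.279 -0.074] q6 -0.229
```

The push has vanished, so the tip is aligned. I centre laterally, then go down gently.

>>> {"fn": "play_rows", "kwargs": {
  "dp": [
    [-0.006, -0.008, 0],
    [-0.006, -0.008, 0.01],
    [-0.006, -0.008, 0.02],
    [-0.006, -0.008, 0.03],
    [-0.006, -0.008, 0.04]
  ],
  "rot": [
    [0, 0, 0],
    [0, 0, 0],
    [0, 0, 0],
    [0, 0, 0],
    [0, 0, 0]
  ]
}}

```text
clock: 14.62
eef_pos: [611.3, 310.9, 97.1]
tcp_rot: [-3.141, 0.0, 2.268]
contact_force: [-2.2, -4.7, 0.3]
opening: 0.157
grasp_force: 59.0
```

```bash
python3 st.py
```

```text
pos [611.25 310.85  97.11] yaw 2.268 F world [-2.23 -4.69  0.29] F tool [-2.16 -4.72 -0.29] tq [-0.922  0.421 -0.045] q6 -0.229
```

>>> {"fn": "play_rows", "kwargs": {
  "dp": [
    [-0.003, -0.006, 0],
    [-0.006, -0.013, 0],
    [-0.006, -0.013, 0],
    [-0.006, -0.013, 0]
  ],
  "rot": [
    [0, 0, 0],
    [0, 0, 0],
    [0, 0, 0],
    [0, 0, 0]
  ]
}}

```text
clock: 14.95
eef_pos: [611.2, 310.7, 97.2]
tcp_rot: [3.142, -0.0, 2.267]
contact_force: [-1.4, -3.5, -2.3]
opening: 0.155
grasp_force: 58.8
```

```bash
python3 st.py
```

```text
pos [611.22 310.74  97.18] yaw 2.2674 F world [-1.42 -3.5  -2.27] F tool [-1.78 -3.33  2.27] tq [-0.568  0.271 -0.017] q6 -0.229
```

>>> {"fn": "play_rows", "kwargs": {
  "dp": [
    [-0.006, -0.012, 0],
    [-0.01, -0.02, 0.02],
    [-0.01, -0.02, 0.04],
    [-0.01, -0.02, 0.06],
    [-0.01, -0.02, 0.08]
  ],
  "rot": [
    [0, 0, 0],
    [0, 0, 0],
    [0, 0, 0],
    [0, 0, 0],
    [0, 0, 0]
  ]
}}

```text
clock: 15.37
eef_pos: [611.2, 310.1, 94.2]
tcp_rot: [3.141, 0.0, 2.267]
contact_force: [-0.1, 0.3, -0.3]
opening: 0.159
grasp_force: 58.9
```

```bash
python3 st.py
```

```text
pos [611.16 310.11  94.17] yaw 2.2672 F world [-0.13  0.35 -0.35] F tool [0.35 0.12 0.35] tq [-0.068  0.044  0.013] q6 -0.229
```

>>> {"fn": "play_rows", "kwargs": {
  "dp": [
    [0, 0, 0.02],
    [0, 0, 0.04],
    [0, 0, 0.06],
    [0, 0, 0.08],
    [0, 0, 0.08]
  ],
  "rot": [
    [0, 0, 0],
    [0, 0, 0],
    [0, 0, 0],
    [0, 0, 0],
    [0, 0, 0]
  ]
}}

```text
clock: 15.78
eef_pos: [610.9, 309.9, 90.7]
tcp_rot: [3.142, -0.0, 2.267]
contact_force: [0.1, -0.7, -0.6]
opening: 0.154
grasp_force: 58.9
```

```bash
python3 st.py
```

```text
pos [610.92 309.85  90.7 ] yaw 2.2672 F world [ 0.12 -0.72 -0.6 ] F tool [-0.63 -0.36  0.6 ] tq [0.049 0.059 0.023] q6 -0.229
```

>>> {"fn": "play_rows", "kwargs": {
  "dp": [
    [0, 0, 0.01],
    [0, 0, 0.015],
    [0, 0, 0.02],
    [0, 0, 0.02]
  ],
  "rot": [
    [0, 0, 0],
    [0, 0, 0],
    [0, 0, 0],
    [0, 0, 0]
  ]
}}

```text
clock: 16.12
eef_pos: [610.9, 309.8, 90.1]
tcp_rot: [3.142, -0.0, 2.267]
contact_force: [-0.6, -0.4, -1.0]
opening: 0.159
grasp_force: 58.9
```

```bash
python3 st.py
```

```text
pos [610.94 309.84  90.1 ] yaw 2.2672 F world [-0.64 -0.44 -1.02] F tool [ 0.07 -0.77  1.02] tq [-0.061 -0.011 -0.031] q6 -0.229
```

>>> {"fn": "play_rows", "kwargs": {
  "dp": [
    [0, 0, 0.01],
    [0, 0, 0.02],
    [0, 0, 0.02],
    [0, 0, 0.02]
  ],
  "rot": [
    [0, 0, 0],
    [0, 0, 0],
    [0, 0, 0],
    [0, 0, 0]
  ]
}}

```text
clock: 16.45
eef_pos: [611.0, 309.9, 89.4]
tcp_rot: [3.141, -0.0, 2.267]
contact_force: [0.3, 0.2, 0.6]
opening: 0.156
grasp_force: 59.1
```

```bash
python3 st.py
```

```text
pos [610.95 309.88  89.41] yaw 2.2672 F world [0.3  0.23 0.56] F tool [-0.02  0.38 -0.56] tq [-0.079  0.023 -0.04 ] q6 -0.229
```

>>> {"fn": "play_rows", "kwargs": {
  "dp": [
    [0, 0, 0.01],
    [0, 0, 0.02],
    [0, 0, 0.02],
    [0, 0, 0.02]
  ],
  "rot": [
    [0, 0, 0],
    [0, 0, 0],
    [0, 0, 0],
    [0, 0, 0]
  ]
}}

```text
clock: 16.78
eef_pos: [611.0, 309.9, 88.7]
tcp_rot: [3.141, 0.0, 2.267]
contact_force: [0.1, -0.4, 2.3]
opening: 0.158
grasp_force: 59.4
```

```bash
python3 st.py
```

```text
pos [610.98 309.86  88.67] yaw 2.2672 F world [ 0.13 -0.43  2.31] F tool [-0.42 -0.18 -2.31] tq [-0.101  0.134  0.002] q6 -0.229
```

The key is seated, with about 3 N when the tip bottoms. I ease off slightly and turn clockwise in small steps, checking the drawer knob in the cameras each time.

```bash
cat > kn.py <<'E'
import sys; exec(open("st.py").read())
for n in ("scene","side"):
    f,_=shot(n,"k_"+n); hsv=cv2.cvtColor(f["color"],cv2.COLOR_RGB2HSV)
    m=cv2.inRange(hsv,(18,130,100),(30,255,255)); x0,y0,x1,y1=dict(scene=(270,235,360,310),side=(285,245,370,330))[n]
    z=np.zeros_like(m); z[y0:y1,x0:x1]=255; k,l,st,c=cv2.connectedComponentsWithStats(m&z)
    print(n,[(c[i].round(1).tolist(),int(st[i,4])) for i in range(1,k) if st[i,4]>8])
E
python3 kn.py
```

```text
pos [610.98 309.86  88.67] yaw 2.2672 F world [ 0.13 -0.43  2.31] F tool [-0.42 -0.18 -2.31] tq [-0.101  0.134  0.002] q6 -0.229
scene [([274.7, 239.1], 58), ([303.1, 261.3], 146)]
side [([310.2, 274.3], 106)]
```

>>> {"fn": "play_rows", "kwargs": {
  "dp": [
    [0, 0, -0.01],
    [0.001, -0.003, -0.01],
    [0.001, -0.006, -0.01],
    [0.002, -0.01, -0.01],
    [0.002, -0.012, -0.01]
  ],
  "rot": [
    [0, 0, 0],
    [0, 0, 0.4],
    [0, 0, 0.8],
    [0, 0, 1.3],
    [0, 0, 1.7]
  ]
}}

```text
clock: 17.3
eef_pos: [610.5, 309.7, 88.8]
tcp_rot: [3.141, -0.0, 2.087]
contact_force: [0.6, 0.3, 0.8]
opening: 0.156
grasp_force: 59.2
```

```bash
python3 kn.py
```

```text
pos [610.53 309.68  88.77] yaw 2.0866 F world [0.58 0.31 0.78] F tool [-0.01  0.66 -0.78] tq [-0.014 -0.02  -0.015] q6 -0.049
scene [([274.8, 239.0], 56), ([303.1, 261.3], 146)]
side [([310.3, 274.3], 105)]
```

Forces are quiet and the knob is clearly tracked. I continue clockwise.

>>> {"fn": "play_rows", "kwargs": {
  "dp": [
    [0, -0.003, 0],
    [0.001, -0.006, 0],
    [0.001, -0.009, 0],
    [0.002, -0.012, 0],
    [0.002, -0.012, 0]
  ],
  "rot": [
    [0, 0, 0.4],
    [0, 0, 0.8],
    [0, 0, 1.3],
    [0, 0, 1.7],
    [0, 0, 1.7]
  ]
}}

```text
clock: 17.82
eef_pos: [610.1, 309.5, 88.8]
tcp_rot: [3.141, -0.0, 1.911]
contact_force: [0.7, -0.6, 1.1]
opening: 0.155
grasp_force: 59.2
```

```bash
python3 kn.py
```

```text
pos [610.08 309.51  88.84] yaw 1.9109 F world [ 0.71 -0.58  1.06] F tool [-0.78  0.47 -1.06] tq [ 0.059 -0.012  0.019] q6 0.127
scene [([274.7, 239.0], 57), ([303.0, 261.4], 147)]
side [([308.9, 269.1], 9), ([310.6, 276.9], 79)]
```

>>> {"fn": "play_rows", "kwargs": {
  "dp": [
    [0, -0.003, 0],
    [0.001, -0.006, 0],
    [0.001, -0.009, 0],
    [0.002, -0.012, 0],
    [0.002, -0.012, 0]
  ],
  "rot": [
    [0, 0, 0.4],
    [0, 0, 0.8],
    [0, 0, 1.3],
    [0, 0, 1.7],
    [0, 0, 1.7]
  ]
}}

```text
clock: 18.33
eef_pos: [609.7, 309.4, 88.9]
tcp_rot: [3.141, -0.0, 1.733]
contact_force: [0.4, 0.3, 0.5]
opening: 0.157
grasp_force: 59.2
```

```bash
python3 kn.py
```

```text
pos [609.65 309.36  88.89] yaw 1.7333 F world [0.38 0.26 0.51] F tool [ 0.2   0.42 -0.51] tq [-0.013 -0.087  0.073] q6 0.305
scene [([274.7, 239.1], 58), ([303.1, 261.3], 148)]
side [([308.7, 269.1], 10), ([310.5, 276.8], 80)]
```

>>> {"fn": "play_rows", "kwargs": {
  "dp": [
    [0, -0.003, 0],
    [0.001, -0.006, 0],
    [0.001, -0.009, 0],
    [0.002, -0.012, 0],
    [0.002, -0.012, 0]
  ],
  "rot": [
    [0, 0, 0.4],
    [0, 0, 0.8],
    [0, 0, 1.3],
    [0, 0, 1.7],
    [0, 0, 1.7]
  ]
}}

```text
clock: 18.85
eef_pos: [609.2, 309.3, 88.9]
tcp_rot: [3.141, -0.0, 1.555]
contact_force: [0.8, -1.0, 1.6]
opening: 0.159
grasp_force: 59.2
```

```bash
python3 kn.py
```

```text
pos [609.17 309.32  88.9 ] yaw 1.5554 F world [ 0.84 -0.96  1.65] F tool [-0.95  0.85 -1.64] tq [-0.068 -0.121 -0.003] q6 0.483
scene [([274.7, 239.0], 57), ([303.1, 261.3], 148)]
side [([308.7, 269.1], 10), ([310.5, 276.8], 80)]
```

>>> {"fn": "play_rows", "kwargs": {
  "dp": [
    [0, -0.002, 0],
    [0, -0.004, 0],
    [0, -0.006, 0],
    [0, -0.008, 0],
    [0, -0.008, 0]
  ],
  "rot": [
    [0, 0, 0.4],
    [0, 0, 0.8],
    [0, 0, 1.3],
    [0, 0, 1.7],
    [0, 0, 1.7]
  ]
}}

```text
clock: 19.37
eef_pos: [608.8, 309.3, 88.9]
tcp_rot: [3.142, 0.0, 1.377]
contact_force: [0.7, -0.2, 0.6]
opening: 0.157
grasp_force: 59.1
```

```bash
python3 kn.py
```

```text
pos [608.78 309.32  88.88] yaw 1.3775 F world [ 0.67 -0.23  0.63] F tool [-0.1   0.7  -0.63] tq [ 0.025 -0.136  0.048] q6 0.661
scene [([274.8, 239.0], 56), ([303.1, 261.2], 149)]
side [([308.7, 269.1], 10), ([310.5, 276.8], 79)]
```

>>> {"fn": "play_rows", "kwargs": {
  "dp": [
    [0, -0.003, 0],
    [0.001, -0.006, 0],
    [0.001, -0.008, 0],
    [0.002, -0.01, 0],
    [0.002, -0.01, 0]
  ],
  "rot": [
    [0, 0, 0.4],
    [0, 0, 0.8],
    [0, 0, 1.3],
    [0, 0, 1.7],
    [0, 0, 1.7]
  ]
}}

```text
clock: 19.88
eef_pos: [608.4, 309.4, 88.9]
tcp_rot: [3.142, 0.0, 1.199]
contact_force: [0.7, -0.6, 0.5]
opening: 0.154
grasp_force: 59.2
```

```bash
python3 kn.py
```

```text
pos [608.38 309.42  88.88] yaw 1.1994 F world [ 0.72 -0.62  0.5 ] F tool [-0.31  0.89 -0.5 ] tq [-0.064 -0.054  0.079] q6 0.84
scene [([274.7, 239.0], 57), ([303.1, 261.3], 148)]
side [([309.0, 268.7], 9), ([310.4, 276.8], 81)]
```

>>> {"fn": "play_rows", "kwargs": {
  "dp": [
    [0, -0.003, 0],
    [0.001, -0.006, 0],
    [0.001, -0.008, 0],
    [0.002, -0.01, 0],
    [0.002, -0.01, 0]
  ],
  "rot": [
    [0, 0, 0.4],
    [0, 0, 0.8],
    [0, 0, 1.3],
    [0, 0, 1.7],
    [0, 0, 1.7]
  ]
}}

```text
clock: 20.4
eef_pos: [608.1, 309.7, 88.9]
tcp_rot: [3.141, -0.0, 1.021]
contact_force: [0.7, 0.4, 1.3]
opening: 0.157
grasp_force: 59.2
```

```bash
python3 kn.py
```

```text
pos [608.1  309.71  88.91] yaw 1.0214 F world [0.73 0.36 1.28] F tool [ 0.69  0.44 -1.28] tq [-0.029 -0.152 -0.002] q6 1.018
scene [([274.7, 239.0], 57), ([321.4, 266.6], 146)]
side [([333.3, 278.9], 90)]
```

```bash
python3 kn.py; python3 - <<'E'
from h import *
a,b=load("pics/scene0.npz"),load("pics/side0.npz")
p0,_=tri(ray(a,(303.1,261.3)),ray(b,(310.2,274.3))); p1,_=tri(ray(a,(321.4,266.6)),ray(b,(333.3,278.9)))
print(p0,p1,np.linalg.norm(p1-p0))
E
```

```text
pos [608.12 309.71  88.91] yaw 1.0239 F world [ 0.54 -1.02  0.35] F tool [-0.59  0.99 -0.35] tq [-0.069 -0.135  0.02 ] q6 1.016
scene [([274.7, 239.0], 57), ([325.5, 267.7], 144)]
side [([335.4, 278.4], 89)]
[529.32125525 291.37234469  45.91424622] [480.44069627 288.73758715  53.03815269] 49.46717131305504
```

The drawer has sprung open. I let it settle, release the key, and rise straight up.

>>> {"fn": "play_rows", "kwargs": {
  "dp": [
    [0, 0, 0],
    [0, 0, 0],
    [0, 0, 0],
    [0, 0, 0],
    [0, 0, 0]
  ],
  "rot": [
    [0, 0, 0],
    [0, 0, 0],
    [0, 0, 0],
    [0, 0, 0],
    [0, 0, 0]
  ],
  "fingers": 0.5
}}

```text
clock: 21.02
eef_pos: [607.9, 309.7, 88.8]
tcp_rot: [-3.141, 0.0, 1.021]
contact_force: [0.3, 0.5, 0.4]
opening: 0.497
grasp_force: 0.0
```

>>> {"fn": "play_rows", "kwargs": {
  "dp": [
    [0, 0, 0],
    [0, 0, 0],
    [0, 0, -0.1],
    [0, 0, -0.3],
    [0, 0, -0.6]
  ],
  "rot": [
    [0, 0, 0],
    [0, 0, 0],
    [0, 0, 0],
    [0, 0, 0],
    [0, 0, 0]
  ]
}}

```text
clock: 21.43
eef_pos: [607.5, 309.4, 112.9]
tcp_rot: [-3.141, 0.001, 1.021]
contact_force: [0.5, 0.6, -0.8]
opening: 0.496
grasp_force: 0.0
```

>>> {"fn": "play_rows", "kwargs": {
  "dp": [
    [0, 0, -0.6],
    [0, 0, -1.2],
    [0, 0, -1.8],
    [0, 0, -2.2],
    [0, 0, -2.4]
  ],
  "rot": [
    [0, 0, 0],
    [0, 0, 0],
    [0, 0, 0],
    [0, 0, 0],
    [0, 0, 0]
  ]
}}

```text
clock: 21.85
eef_pos: [609.4, 310.4, 213.3]
tcp_rot: [3.139, -0.004, 1.021]
contact_force: [0.8, 0.5, 0.8]
opening: 0.502
grasp_force: 0.0
```

>>> {"fn": "play_rows", "kwargs": {
  "dp": [
    [0, 0, 0],
    [0, 0, 0],
    [0, 0, 0]
  ],
  "rot": [
    [0, 0, 0],
    [0, 0, 0],
    [0, 0, 0]
  ]
}}

```text
clock: 22.1
eef_pos: [607.4, 309.4, 207.8]
tcp_rot: [-3.141, 0.001, 1.021]
contact_force: [0.5, -0.8, -0.4]
opening: 0.502
grasp_force: 0.0
```

```bash
python3 kn.py; python3 - <<'E'
from h import *
f,s=shot("wrist","w5"); g,_=shot("side","d5")
a=cv2.resize(f["color"],(440,330)); b=cv2.resize(g["color"][200:350,220:380],(352,330),interpolation=2)
cv2.imwrite("pics/end.png",np.hstack([a,b])[:,:,::-1])
E
```

```text
pos [607.35 309.37 207.77] yaw 1.0211 F world [ 0.51 -0.84 -0.39] F tool [-0.45  0.87  0.39] tq [ 0.021 -0.036  0.001] q6 1.019
scene [([274.7, 239.0], 57), ([325.5, 267.7], 144)]
side [([335.3, 278.5], 85)]
```

View pics/end.png

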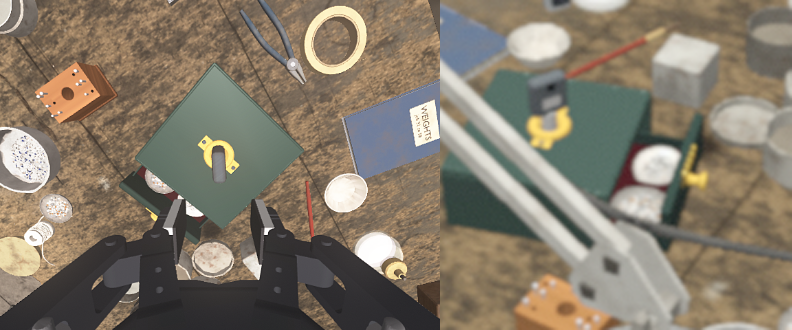

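The left half shows the key upright in the lock, at about (219,165) of the composite. The right half shows it standing with the drawer fully open and the knob at about (693,178). The block and bowl are undisturbed.

```bash
python3 -c "
from rig import r
print(r.sign_off())"
```

```text
the job is handed in; nothing more can be done
None
```

The safe is open and the job is handed in: the key went fully home, the drawer sprang open about 50 mm, the key stands in the lock and, as far as the pictures show, nothing else moved (22 s of the 58 s used; contact forces stayed under about 8 N).

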